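Take the stamp out of the teal case

ROBOT

A 6-joint arm with a two-finger parallel gripper is mounted at the origin on the work surface. World frame = base frame: x ahead of the robot, y to its left, z up, the work surface at z = 0. Lengths are in mm, angles in rad, forces in N, time in s.
With the tool pointing down it reaches from about 350 to 975 mm from the base axis. Payload 7.1 kg.
Tool frame: the origin (TCP) lies on the mounting face of the last link; the fingertips stand 182 mm ahead of it and the grasp point (between the pads) lies 163 mm ahead of it (ctrl.tcp_to_tips is the distance from the TCP to the fingertips, in mm); z points along the fingers, y is the direction in which the jaws open and shut (so a half turn about z gives the same grasp; the last joint's range is limited). The gripper opens to 88 mm and grips with 3 to 60 N. Pads are 20 mm wide; open, the fingers measure 115 mm over their backs; the gripper's body (75 mm by 178 mm) begins 61 mm behind the grasp point.
Start: joints at [-1.202, 0.423, 1.63, -0, 1.089, -0.019], TCP at [236.362, -578.567, 404.675] pointing down, gripper open.
Joint ranges: [-3, 3], [-0.9, 2.11], [0.09, 2.58], [-1.31, 4.45], [0.11, 2.69], [-2.54, 2.54]. Speed limits (rad/s): [2.39, 2.39, 3.01, 3.14, 3.14, 3.14].

INTERFACE

Orientations are given as a rotation vector (axis times angle).
In Python, from workcell import ctrl gives the robot as it stands. The module is installed in compiled form; this text tells all that it offers.
- The arm moves only by the tool send_rows, never from a script. Its argument "commands" is a list of rows, each an object with "translation": the shift along the world's x, y, z normalised to -1 to 1, where 1 is 0.1 m, a list of three; "twist": the turn, a rotation vector about the world's x, y, z normalised to -1 to 1, where 1 is 0.5 rad, a list of three. A call has exactly 10 rows; each row is the pose to reach, as a shift and turn from the pose commanded when the call began; what a row does not reach only later rows make up. A row lasts 1/10 s, in which the tool goes at most 50 mm and 8.59 degrees, less where a joint would pass 70% of its speed; a pose out of reach is approached as far as the arm can. A call with a number of a shift or a turn outside -1 to 1 is refused whole. A call with a gripper value outside its range is refused whole. "grip" is the closure, from -1 (fully open) to 1 (shut), set as the call begins (left out, the last holds). The fingers move at their own pace and stop on an object; the grip force is fixed at half the most. Time passes only in rows, so rows that repeat a pose let the fingers close, or fill a call up. It gives the time, the measured TCP pose, the force and the opening at its end, in the units of the state.
- ctrl.get_obs(): the state, without advancing time (a new reading comes with each control period).
- ctrl.get_image(name): name is "scene" or "top" or "wrist"; returns a dict with "img" (480x640x3 uint8, red, green, blue), "intrinsics" (3x3 intrinsics, pixels), "cam_to_world" (4x4, takes a point from camera to world coordinates). Camera axes: x right, y down, z forward; pixel columns grow to the right and rows downward; lengths in mm; the calibration is good to about 2 mm. A picture is of the moment at which its call begins. There is no depth.
- ctrl.close_job(): hands the job in, once; it reports no verdict.
The state is a dict: "t": time; "qpos": joint angles; "qvel": joint speeds; "joint_torque": joint torques, N m; "ee_pos": TCP position; "orientation": TCP orientation; "ft_force": force on the tool from outside, world axes, zero at the start; "moment": the same for the moment, N m; "width": finger opening in mm.
Only numpy, scipy, OpenCV 4.12 (cv2) and the standard library are available. Lean on these libraries where they do the work, as an engineer would, in place of code of your own. Each camera call takes 0.05 s, during which the arm holds its last target. There are 200 camera calls.

TASK

In the pottery studio, open the teal case by swinging its lid up and back past its balance point so that it stays open by itself, then lift out the clay stamp and stand it gently, upright on its brass foot, in the middle of the red board. Leave the teal lid open and the ochre case shut.

Things in the scene. Friction and masses are not known exactly. Their poses are not given: they have to be found in the camera images.
- teal_case: Base of the TEAL (blue-green) clamshell case, fixed to the bench: 110 mm along x, 140 mm along y, 36 mm high, 4 mm walls, inner floor 8 mm above the bench; with its 24 mm high lid shut it is 60 mm high. Origin at the centre of its underside; x points from the grip-bar side (front) to the hinge side (back), y along the hinge, z up.
- teal_lid (a joint): Hinge of the teal lid (about 160 g), rad: 0 shut, growing as the lid swings up and back, away from the robot, to a stop at 1.95. It turns freely: let go below its balance point at about 1.3 it falls shut; let go beyond (1.6 and more is safe) it falls open to the stop and stays.
- teal_bar (a point): Centre of the black bar on the teal lid's front, 24 mm long along the hinge, 12 mm thick, round, on a 12 mm wide neck 22 mm out from the case; 44.5 mm above the bench when shut. Pinched across its two ends from above, it turns between the fingers as the lid swings. Axes turn with the lid: y along bar and hinge, x towards the hinge, z up when shut. Hinge line: 132 mm along +x, 8 mm along -z.
- stamp_center (a point): Centre of the clay stamp standing loose near the middle of the teal case, hidden until the lid is open: brass foot 56 x 26 x 12 mm, dark wood grip 40 x 26 mm above it, 42 mm high in all, 130 g; this point is 21 mm above its underside. x along its 56 mm, y across its 26 mm, z up. Gripped across y from above, it has over 35 mm free on either side.
- red_board: Brick-red square pressing board, 170 x 170 mm and 6 mm thick, fixed flat on the bench. Origin at the centre of its underside, x and y along its edges, z up.
- ochre_lid (a joint): Hinge of the lid of the OCHRE (yellow-brown) case, the same in shape and size as the teal one; it is a bystander and stays shut. Value in rad, 0 when shut.

How it is judged (in metres and radians):
On the way, in this order (a step that is already met when the one before it is completed fails the run):
1. the teal lid is swung open past its balance point (value of joint teal_lid above 1.6 rad), for 0.2 s.
2. the stamp is lifted clear of the case while the lid stands open (height (world z) of stamp_center above 0.075 m and value of joint teal_lid above 1.6 rad), for 0.1 s.
At the end, for the whole second after the job is handed in: The stamp stands at rest on the red board, upright on its brass foot within 10 degrees, its centre within 50 mm of the board's middle along each of the board's edges; the teal lid stands open by itself (beyond 1.6 rad) and the ochre lid is shut (below 0.1 rad) (x of stamp_center in the frame of red_board between -0.05 and 0.05 m and y of stamp_center in the frame of red_board between -0.05 and 0.05 m and height (world z) of stamp_center between 0.02 and 0.035 m and angle between stamp_center's own z axis and vertical below 0.17 rad and linear speed of stamp below 0.02 m/s and value of joint teal_lid above 1.6 rad and value of joint ochre_lid below 0.1 rad); the robot touches nothing.
It fails at once if the ochre case is opened (its lid beyond 0.3 rad) (value of joint ochre_lid above 0.3 rad).
It fails at once if the stamp is dropped or slammed onto the board (faster than 0.6 m/s just above it) (linear speed of stamp above 0.6 m/s and height (world z) of stamp_center below 0.05 m and horizontal distance between stamp_center and red_board below 0.1 m).
It also fails if it takes over 64 s, if anything falls off the work surface, if the arm or the gripper's body presses on something with over 40 N, if the wrist force passes 120 N, or if a joint passes its speed limit or range.

## Working session

There is one attempt and no reset: what is moved stays moved. The work goes in short steps, Python scripts to look and compute and a tool call to move; the robot and the scene stay as the last step left them, time stands still between calls to the robot, and variables do not carry over. Pictures are saved under pics/ and viewed, about 8 in all and at most 12, crops included, and the job is handed in when it is done.

Besides the shell and the picture viewer there is one more tool, called after "Request:" as name(argument=value, ...), one argument or row to a line, values as JSON. send_rows: Moves the arm, as the interface text tells. Its arguments: {"type":"object","properties":{"commands":{"type":"array","items":{"type":"object","properties":{"translation":{"type":"array","items":{"type":"number"}},"twist":{"type":"array","items":{"type":"number"}}}}},"grip":{"type":"number"}},"required":["commands"]}

```bash
mkdir -p pics; cat > h.py <<'E'
import numpy as np, cv2
from workcell import ctrl
def shot(n,f):
    d=ctrl.get_image(n); cv2.imwrite('pics/'+f+'.png',d['img'][:,:,::-1]); np.savez('pics/'+f+'.npz',**d); return d
def ray(d,uv):
    K=np.array(d['intrinsics']);T=np.array(d['cam_to_world'])
    v=T[:3,:3]@np.linalg.solve(K,[uv[0],uv[1],1]); return T[:3,3],v/np.linalg.norm(v)
def onz(d,uv,z):
    o,v=ray(d,uv); return o+v*(z-o[2])/v[2]
def tri(ds,uvs):
    A=0;b=0
    for d,u in zip(ds,uvs):
        o,v=ray(d,u);P=np.eye(3)-np.outer(v,v);A=A+P;b=b+P@o
    return np.linalg.solve(A,b)
def proj(d,p):
    T=np.linalg.inv(np.array(d['cam_to_world'])); q=np.array(d['intrinsics'])@(T[:3,:3]@p+T[:3,3]); return q[:2]/q[2]
E
python3 - <<'E'
from h import *
a=shot('scene','s0');b=shot('top','t0')
cv2.imwrite('pics/both0.png',cv2.resize(np.hstack([a['img'],b['img']])[:,:,::-1],(800,300)))
print(ctrl.get_obs())
for d in(a,b):print(np.round(d['cam_to_world'],3).tolist())
E
```

```text
{'t': 0.1, 'qpos': array([-1.20197438e+00,  4.23766040e-01,  1.63062827e+00,  4.03030726e-06,
        1.08863097e+00, -1.89903079e-02]), 'qvel': array([-5.21497273e-05, -1.42276169e-03, -2.55057338e-03,  1.86482019e-03,
       -3.54471190e-04,  1.02381599e-03]), 'joint_torque': array([ 1.81183377e-04, -5.45615029e+01, -2.74325699e+01,  6.45494903e-02,
        1.87718763e-02, -2.91656261e-05]), 'ee_pos': array([ 236.28700637, -578.32771144,  403.97247631]), 'orientation': array([-3.08133179e+00, -6.05088941e-01,  3.85924642e-04]), 'ft_force': array([-0.91083635,  0.33514835, -0.32854913]), 'moment': array([-0.03887527,  0.02069815, -0.00212164]), 'width': 87.83929170563772}
[[0.888, 0.356, -0.29, 787.831], [0.459, -0.681, 0.571, -495.602], [0.006, -0.64, -0.768, 776.375], [0.0, 0.0, 0.0, 1.0]]
[[-0.013, -0.993, 0.119, 441.675], [-1.0, 0.015, 0.015, 1.076], [-0.017, -0.119, -0.993, 800.197], [0.0, 0.0, 0.0, 1.0]]
```

View pics/t0.png

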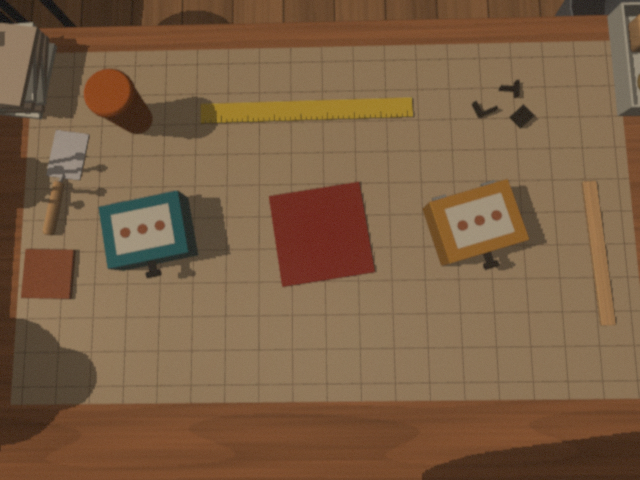

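View pics/s0.png

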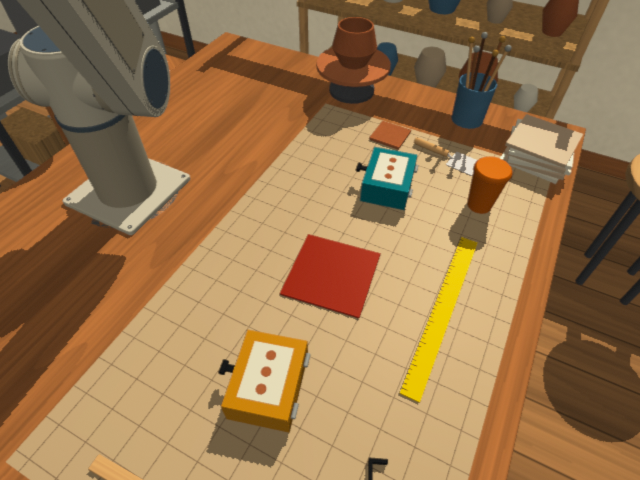

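The top view shows the teal case at about (147,232) with its bar at (152,271), the red board at (322,234), and the ochre case at (476,223). In the scene view the teal bar is at (363,168) and the board at (331,275). Next I measure from both views.

```bash
python3 - <<'E'
from h import *
s=dict(np.load('pics/s0.npz'));t=dict(np.load('pics/t0.npz'))
def mask(d,lo,hi,roi):
    hsv=cv2.cvtColor(d['img'],cv2.COLOR_RGB2HSV);m=cv2.inRange(hsv,lo,hi);z=np.zeros_like(m);x0,y0,x1,y1=roi;z[y0:y1,x0:x1]=m[y0:y1,x0:x1];return z
def big(m):
    c,_=cv2.findContours(m,cv2.RETR_EXTERNAL,cv2.CHAIN_APPROX_NONE);return max(c,key=cv2.contourArea)
print('bar')
mt=mask(t,(0,0,0),(180,255,45),(140,262,165,282)); ms=mask(s,(0,0,0),(180,255,45),(352,158,370,177))
cs=[]
for m in(mt,ms):
    ys,xs=np.nonzero(m);print(len(xs),xs.min(),xs.max(),ys.min(),ys.max());cs.append((xs.mean(),ys.mean()))
print(cs,tri([t,s],cs),onz(t,cs[0],44.5),onz(s,cs[1],44.5))
print('board')
P=[]
for d,roi in((t,(255,170,385,300)),(s,(270,225,390,325))):
    c=big(mask(d,(0,150,60),(8,255,255),roi))
    c=np.array([onz(d,p[0],6)[:2] for p in c],np.float32);print(cv2.minAreaRect(c))
print('lid top')
for d,roi in((t,(90,180,205,280)),(s,(355,140,425,215))):
    c=big(mask(d,(80,100,40),(100,255,255),roi))
    q=np.array([onz(d,p[0],60)[:2] for p in c],np.float32);print(cv2.minAreaRect(q))
# white label corners by two views
L=[]
for d,roi in((t,(105,195,180,260)),(s,(365,150,415,190))):
    c=big(mask(d,(0,0,110),(180,70,255),roi));x=cv2.convexHull(c);x=np.array([onz(d,p[0],60)[:2] for p in x],np.float32)
    M=cv2.moments(cv2.convexHull(c));u=(M['m10']/M['m00'],M['m01']/M['m00']);L.append(u);print(u,cv2.minAreaRect(x))
print(tri([t,s],L))
for p in [(x,y) for x in range(143,164,2) for y in ()]:pass
print(cv2.cvtColor(t['img'],cv2.COLOR_RGB2GRAY)[262:280,142:166])
E
```

```text
bar
88 140 159 262 276
36 357 365 164 170
[(np.float64(151.5909090909091), np.float64(268.3181818181818)), (np.float64(360.52777777777777), np.float64(167.30555555555554))] [492.45751182 297.70505183  42.77514359] [494.2134514  298.54130645  44.5       ] [491.57711266 293.89980616  44.5       ]
board
((556.5838012695312, 6.591796875), (166.9601287841797, 167.5731658935547), 8.413786888122559)
((557.8387451171875, 2.5599288940429688), (168.50326538085938, 170.04974365234375), 8.301329612731934)
lid top
((559.5881958007812, 309.18719482421875), (107.70973205566406, 136.5053253173828), 11.077500343322754)
((566.8375854492188, 279.5528564453125), (110.12818145751953, 195.7041778564453), 10.932199478149414)
(142.13173156586578, 228.69890914112122) ((561.285400390625, 310.9011535644531), (71.32600402832031, 101.26058197021484), 11.047325134277344)
(390.30269102337456, 168.31251227656648) ((561.8651123046875, 308.9581298828125), (71.83082580566406, 102.77484893798828), 10.843369483947754)
[561.34486852 312.43712768  55.5053479 ]
[[ 49  48  48  45  45  37  44  44  40  42  43  39  40  40  42 
[... 1056 characters left out ...]
22 113  91  60  43  39  42  38  42  38  41  41  41  39  38  37  38
   51  80 112 122 121 124]
 [123 123 113  90  56  39  44  43  45  36  40  40  41  38  39  41  43  41
   53  86 115 120 123 121]
 [123 123 119  97  63  42  40  43  40  40  43  36  39  48  48  57  64  68
   77 102 117 121 124 123]
 [124 121 120 108  70  48  38  44  44  52  58  60  60  68  76  92  96  96
  100 115 118 122 124 123]
 [125 123 122 115  89  65  62  66  72  78  93  97  99 101 107 115 119 115
  108 119 122 121 124 125]
 [121 122 125 118 108  99  98  97 101 106 115 118 116 119 119 124 125 116
  109 119 123 120 122 124]
 [123 126 124 122 123 116 119 120 123 121 121 125 122 125 125 121 121 116
  109 120 123 125 122 123]]
```

Request:
send_rows(
  commands=[
    {"translation": [0.08, 0.1, 0], "twist": [0, 0, -0.04]},
    {"translation": [0.16, 0.2, 0], "twist": [0, 0, -0.08]},
    {"translation": [0.24, 0.3, 0], "twist": [0, 0, -0.12]},
    {"translation": [0.32, 0.4, 0], "twist": [0, 0, -0.16]},
    {"translation": [0.4, 0.5, 0], "twist": [0, 0, -0.2]},
    {"translation": [0.48, 0.6, 0], "twist": [0, 0, -0.24]},
    {"translation": [0.56, 0.7, 0], "twist": [0, 0, -0.28]},
    {"translation": [0.64, 0.8, 0], "twist": [0, 0, -0.32]},
    {"translation": [0.72, 0.9, 0], "twist": [0, 0, -0.36]},
    {"translation": [0.8, 1.0, 0], "twist": [0, 0, -0.39]},
  ],
  grip=-1,
)

```text
t: 1.1
ee_pos: [316.6, -478.0, 404.3]
orientation: [-3.126, -0.301, 0.001]
ft_force: [0.1, 0.8, -0.3]
width: 87.7
```

Request:
send_rows(
  commands=[
    {"translation": [0.08, 0.1, 0], "twist": [0, 0, 0]},
    {"translation": [0.16, 0.2, 0], "twist": [0, 0, 0]},
    {"translation": [0.24, 0.3, 0], "twist": [0, 0, 0]},
    {"translation": [0.32, 0.4, 0], "twist": [0, 0, 0]},
    {"translation": [0.4, 0.5, 0], "twist": [0, 0, 0]},
    {"translation": [0.48, 0.6, 0], "twist": [0, 0, 0]},
    {"translation": [0.56, 0.7, 0], "twist": [0, 0, 0]},
    {"translation": [0.64, 0.8, 0], "twist": [0, 0, 0]},
    {"translation": [0.72, 0.9, 0], "twist": [0, 0, 0]},
    {"translation": [0.8, 1.0, 0], "twist": [0, 0, 0]},
  ],
)

```text
t: 2.1
ee_pos: [397.0, -377.7, 404.7]
orientation: [3.127, 0.302, 0.0]
ft_force: [0.8, -0.4, 0.3]
width: 87.4
```

Request:
send_rows(
  commands=[
    {"translation": [0.09, 0.1, 0], "twist": [0, 0, 0]},
    {"translation": [0.18, 0.2, 0], "twist": [0, 0, 0]},
    {"translation": [0.27, 0.3, 0], "twist": [0, 0, 0]},
    {"translation": [0.36, 0.4, 0], "twist": [0, 0, 0]},
    {"translation": [0.45, 0.5, 0], "twist": [0, 0, 0]},
    {"translation": [0.54, 0.6, 0], "twist": [0, 0, 0]},
    {"translation": [0.63, 0.7, 0], "twist": [0, 0, 0]},
    {"translation": [0.72, 0.8, 0], "twist": [0, 0, 0]},
    {"translation": [0.81, 0.9, 0], "twist": [0, 0, 0]},
    {"translation": [0.9, 1.0, 0], "twist": [0, 0, 0]},
  ],
)

```text
t: 3.1
ee_pos: [487.1, -277.7, 404.7]
orientation: [3.127, 0.302, 0.0]
ft_force: [0.9, 0.7, -0.6]
width: 87.8
```

Request:
send_rows(
  commands=[
    {"translation": [0, 0.1, 0], "twist": [0, 0, 0]},
    {"translation": [0, 0.2, 0], "twist": [0, 0, 0]},
    {"translation": [0, 0.3, 0], "twist": [0, 0, 0]},
    {"translation": [0, 0.4, 0], "twist": [0, 0, 0]},
    {"translation": [0, 0.5, 0], "twist": [0, 0, 0]},
    {"translation": [0, 0.6, 0], "twist": [0, 0, 0]},
    {"translation": [0, 0.7, 0], "twist": [0, 0, 0]},
    {"translation": [0, 0.8, 0], "twist": [0, 0, 0]},
    {"translation": [0, 0.9, 0], "twist": [0, 0, 0]},
    {"translation": [0, 1.0, 0], "twist": [0, 0, 0]},
  ],
)

```text
t: 4.1
ee_pos: [486.4, -177.7, 404.7]
orientation: [3.127, 0.302, 0.0]
ft_force: [-0.2, -0.3, 0.9]
width: 87.9
```

Request:
send_rows(
  commands=[
    {"translation": [0, 0.1, 0], "twist": [0, 0, 0]},
    {"translation": [0, 0.2, 0], "twist": [0, 0, 0]},
    {"translation": [0, 0.3, 0], "twist": [0, 0, 0]},
    {"translation": [0, 0.4, 0], "twist": [0, 0, 0]},
    {"translation": [0, 0.5, 0], "twist": [0, 0, 0]},
    {"translation": [0, 0.6, 0], "twist": [0, 0, 0]},
    {"translation": [0, 0.7, 0], "twist": [0, 0, 0]},
    {"translation": [0, 0.8, 0], "twist": [0, 0, 0]},
    {"translation": [0, 0.9, 0], "twist": [0, 0, 0]},
    {"translation": [0, 1.0, 0], "twist": [0, 0, 0]},
  ],
)

```text
t: 5.1
ee_pos: [486.3, -77.7, 404.7]
orientation: [-3.127, -0.302, -0.0]
ft_force: [1.0, -0.5, -0.1]
width: 87.9
```

Request:
send_rows(
  commands=[
    {"translation": [0, 0.1, 0], "twist": [0, 0, 0]},
    {"translation": [0, 0.2, 0], "twist": [0, 0, 0]},
    {"translation": [0, 0.3, 0], "twist": [0, 0, 0]},
    {"translation": [0, 0.4, 0], "twist": [0, 0, 0]},
    {"translation": [0, 0.5, 0], "twist": [0, 0, 0]},
    {"translation": [0, 0.6, 0], "twist": [0, 0, 0]},
    {"translation": [0, 0.7, 0], "twist": [0, 0, 0]},
    {"translation": [0, 0.8, 0], "twist": [0, 0, 0]},
    {"translation": [0, 0.9, 0], "twist": [0, 0, 0]},
    {"translation": [0, 1.0, 0], "twist": [0, 0, 0]},
  ],
)

```text
t: 6.1
ee_pos: [486.4, 22.3, 404.7]
orientation: [3.127, 0.302, 0.0]
ft_force: [-0.1, 0.2, -0.7]
width: 87.9
```

Request:
send_rows(
  commands=[
    {"translation": [0, 0.1, 0], "twist": [0, 0, 0]},
    {"translation": [0, 0.2, 0], "twist": [0, 0, 0]},
    {"translation": [0, 0.3, 0], "twist": [0, 0, 0]},
    {"translation": [0, 0.4, 0], "twist": [0, 0, 0]},
    {"translation": [0, 0.5, 0], "twist": [0, 0, 0]},
    {"translation": [0, 0.6, 0], "twist": [0, 0, 0]},
    {"translation": [0, 0.7, 0], "twist": [0, 0, 0]},
    {"translation": [0, 0.8, 0], "twist": [0, 0, 0]},
    {"translation": [0, 0.9, 0], "twist": [0, 0, 0]},
    {"translation": [0, 1.0, 0], "twist": [0, 0, 0]},
  ],
)

```text
t: 7.1
ee_pos: [486.3, 122.3, 404.7]
orientation: [-3.127, -0.302, -0.0]
ft_force: [0.2, -0.5, 0.3]
width: 87.9
```

Request:
send_rows(
  commands=[
    {"translation": [0, 0.1, 0], "twist": [0, 0, 0]},
    {"translation": [0, 0.2, 0], "twist": [0, 0, 0]},
    {"translation": [0, 0.3, 0], "twist": [0, 0, 0]},
    {"translation": [0, 0.4, 0], "twist": [0, 0, 0]},
    {"translation": [0, 0.5, 0], "twist": [0, 0, 0]},
    {"translation": [0, 0.6, 0], "twist": [0, 0, 0]},
    {"translation": [0, 0.7, 0], "twist": [0, 0, 0]},
    {"translation": [0, 0.8, 0], "twist": [0, 0, 0]},
    {"translation": [0, 0.9, 0], "twist": [0, 0, 0]},
    {"translation": [0, 1.0, 0], "twist": [0, 0, 0]},
  ],
)

```text
t: 8.1
ee_pos: [486.3, 222.3, 404.6]
orientation: [3.127, 0.302, -0.0]
ft_force: [0.9, -0.4, -0.2]
width: 87.8
```

Request:
send_rows(
  commands=[
    {"translation": [0, 0.1, -0.1], "twist": [0, 0, 0]},
    {"translation": [0, 0.2, -0.2], "twist": [0, 0, 0]},
    {"translation": [0, 0.3, -0.3], "twist": [0, 0, 0]},
    {"translation": [0, 0.4, -0.4], "twist": [0, 0, 0]},
    {"translation": [0, 0.5, -0.5], "twist": [0, 0, 0]},
    {"translation": [0, 0.6, -0.6], "twist": [0, 0, 0]},
    {"translation": [0, 0.7, -0.7], "twist": [0, 0, 0]},
    {"translation": [0, 0.73, -0.8], "twist": [0, 0, 0]},
    {"translation": [0, 0.73, -0.9], "twist": [0, 0, 0]},
    {"translation": [0, 0.73, -1.0], "twist": [0, 0, 0]},
  ],
)

```text
t: 9.1
ee_pos: [486.3, 294.3, 303.8]
orientation: [3.127, 0.303, -0.0]
ft_force: [-0.3, 0.6, -0.5]
width: 87.7
```

```bash
python3 - <<'E'
from h import *
w=shot('wrist','w1');o=ctrl.get_obs();print(o['ee_pos'],o['orientation'],o['qpos'])
print(np.round(w['cam_to_world'],3).tolist())
print('expected bar px',proj(w,np.array([487,296,44.5])),'case ctr',proj(w,np.array([561,310,60.])))
E
```

```text
[485.79935496 293.86471341 302.29987776] [ 3.12585807  0.30195636 -0.00380112] [ 5.23077383e-01  4.79148074e-01  1.82497708e+00 -9.89346938e-05
  8.40160312e-01  1.90133841e+00]
[[0.191, -0.951, -0.241, 550.733], [-0.982, -0.186, -0.047, 306.446], [-0.0, 0.246, -0.969, 283.98], [0.0, 0.0, 0.0, 1.0]]
expected bar px [313.56553041 246.10958269] case ctr [313.85101894 121.62065793]
```

View pics/w1.png

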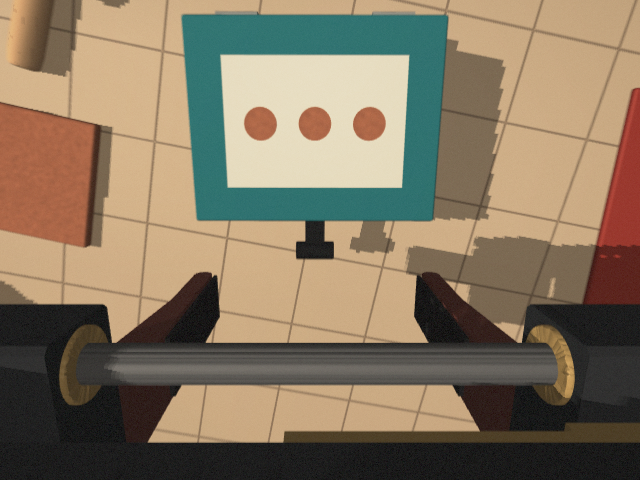

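The wrist view shows the shut teal lid square to the jaws. The bar is at about (315,250), midway between the fingertips at columns 217 and 415.

```bash
python3 - <<'E'
from h import *
w=dict(np.load('pics/w1.npz'));t=dict(np.load('pics/t0.npz'))
hsv=cv2.cvtColor(w['img'],cv2.COLOR_RGB2HSV)
g=(hsv[:,:,2]<60)[236:264,290:340];n=g.sum(1);r=np.nonzero(n>30)[0];c=np.nonzero(g[r].sum(0)>len(r)/2)[0]
u=(290+c.mean(),236+r.mean());print(u,c.min()+290,c.max()+290,r.min()+236,r.max()+236)
print(onz(w,u,44.5),tri([w,t],[u,(152.5,272.3)]))
E
```

```text
(np.float64(314.0), np.float64(249.5)) 296 332 242 257
[484.8488127 295.3019339  44.5      ] [486.63050688 295.21057581  49.34993271]
```

Request:
send_rows(
  commands=[
    {"translation": [0, 0.01, -0.1], "twist": [0, 0, 0]},
    {"translation": [0, 0.01, -0.2], "twist": [0, 0, 0]},
    {"translation": [0, 0.01, -0.3], "twist": [0, 0, 0]},
    {"translation": [0, 0.01, -0.4], "twist": [0, 0, 0]},
    {"translation": [0, 0.01, -0.5], "twist": [0, 0, 0]},
    {"translation": [0, 0.01, -0.6], "twist": [0, 0, 0]},
    {"translation": [0, 0.01, -0.7], "twist": [0, 0, 0]},
    {"translation": [0, 0.01, -0.8], "twist": [0, 0, 0]},
    {"translation": [0, 0.01, -0.88], "twist": [0, 0, 0]},
    {"translation": [0, 0.01, -0.93], "twist": [0, 0, 0]},
  ],
)

```text
t: 10.15
ee_pos: [486.2, 295.4, 210.7]
orientation: [3.127, 0.302, -0.001]
ft_force: [-0.2, -0.6, -0.6]
width: 88.0
```

Request:
send_rows(
  commands=[
    {"translation": [0, 0, 0], "twist": [0, 0, 0]},
    {"translation": [0, 0, 0], "twist": [0, 0, 0]},
    {"translation": [0, 0, 0], "twist": [0, 0, 0]},
    {"translation": [0, 0, 0], "twist": [0, 0, 0]},
    {"translation": [0, 0, 0], "twist": [0, 0, 0]},
    {"translation": [0, 0, 0], "twist": [0, 0, 0]},
    {"translation": [0, 0, 0], "twist": [0, 0, 0]},
    {"translation": [0, 0, 0], "twist": [0, 0, 0]},
    {"translation": [0, 0, 0], "twist": [0, 0, 0]},
    {"translation": [0, 0, 0], "twist": [0, 0, 0]},
  ],
  grip=1,
)

```text
t: 11.15
ee_pos: [486.3, 295.5, 211.7]
orientation: [-3.127, -0.302, -0.0]
ft_force: [-0.7, 1.5, -0.0]
width: 23.7
```

```bash
python3 - <<'E'
import numpy as np
def p(t):
    l=132-132*np.cos(t)+8*np.sin(t);return np.array([.982*l,.191*l,132*np.sin(t)+8*np.cos(t)-8])/100
for a,b in((0,.7),(.7,1.3),(1.3,1.75)):
    for k in range(1,11):print(np.round(p(a+(b-a)*k/10)-p(a),2).tolist())
    print()
E
```

```text
[0.01, 0.0, 0.09]
[0.02, 0.0, 0.18]
[0.04, 0.01, 0.27]
[0.07, 0.01, 0.36]
[0.11, 0.02, 0.45]
[0.14, 0.03, 0.53]
[0.19, 0.04, 0.61]
[0.24, 0.05, 0.69]
[0.3, 0.06, 0.76]
[0.36, 0.07, 0.83]

[0.06, 0.01, 0.06]
[0.11, 0.02, 0.11]
[0.18, 0.03, 0.16]
[0.24, 0.05, 0.2]
[0.31, 0.06, 0.24]
[0.38, 0.07, 0.28]
[0.45, 0.09, 0.31]
[0.52, 0.1, 0.34]
[0.59, 0.12, 0.36]
[0.67, 0.13, 0.38]

[0.06, 0.01, 0.01]
[0.12, 0.02, 0.02]
[0.17, 0.03, 0.03]
[0.23, 0.05, 0.03]
[0.29, 0.06, 0.03]
[0.35, 0.07, 0.03]
[0.41, 0.08, 0.02]
[0.46, 0.09, 0.01]
[0.52, 0.1, 0.0]
[0.58, 0.11, -0.01]
```

The bar is held at 23.7 mm. I swing the first part of the arc.

Request:
send_rows(
  commands=[
    {"translation": [0.01, 0, 0.09], "twist": [0, 0, 0]},
    {"translation": [0.02, 0, 0.18], "twist": [0, 0, 0]},
    {"translation": [0.04, 0.01, 0.27], "twist": [0, 0, 0]},
    {"translation": [0.07, 0.01, 0.36], "twist": [0, 0, 0]},
    {"translation": [0.11, 0.02, 0.45], "twist": [0, 0, 0]},
    {"translation": [0.14, 0.03, 0.53], "twist": [0, 0, 0]},
    {"translation": [0.19, 0.04, 0.61], "twist": [0, 0, 0]},
    {"translation": [0.24, 0.05, 0.69], "twist": [0, 0, 0]},
    {"translation": [0.3, 0.06, 0.76], "twist": [0, 0, 0]},
    {"translation": [0.36, 0.07, 0.83], "twist": [0, 0, 0]},
  ],
)

```text
t: 12.15
ee_pos: [522.4, 302.5, 295.1]
orientation: [3.127, 0.302, -0.002]
ft_force: [-0.2, 3.8, -2.9]
width: 23.6
```

Request:
send_rows(
  commands=[
    {"translation": [0.06, 0.01, 0.06], "twist": [0, 0, 0]},
    {"translation": [0.11, 0.02, 0.11], "twist": [0, 0, 0]},
    {"translation": [0.18, 0.03, 0.16], "twist": [0, 0, 0]},
    {"translation": [0.24, 0.05, 0.2], "twist": [0, 0, 0]},
    {"translation": [0.31, 0.06, 0.24], "twist": [0, 0, 0]},
    {"translation": [0.38, 0.07, 0.28], "twist": [0, 0, 0]},
    {"translation": [0.45, 0.09, 0.31], "twist": [0, 0, 0]},
    {"translation": [0.52, 0.1, 0.34], "twist": [0, 0, 0]},
    {"translation": [0.59, 0.12, 0.36], "twist": [0, 0, 0]},
    {"translation": [0.67, 0.13, 0.38], "twist": [0, 0, 0]},
  ],
)

```text
t: 13.15
ee_pos: [590.0, 315.6, 333.0]
orientation: [-3.127, -0.302, -0.0]
ft_force: [-2.9, 4.5, 0.1]
width: 23.4
```

Request:
send_rows(
  commands=[
    {"translation": [0.06, 0.01, 0.01], "twist": [0, 0, 0]},
    {"translation": [0.12, 0.02, 0.02], "twist": [0, 0, 0]},
    {"translation": [0.17, 0.03, 0.03], "twist": [0, 0, 0]},
    {"translation": [0.23, 0.05, 0.03], "twist": [0, 0, 0]},
    {"translation": [0.29, 0.06, 0.03], "twist": [0, 0, 0]},
    {"translation": [0.35, 0.07, 0.03], "twist": [0, 0, 0]},
    {"translation": [0.41, 0.08, 0.02], "twist": [0, 0, 0]},
    {"translation": [0.46, 0.09, 0.01], "twist": [0, 0, 0]},
    {"translation": [0.52, 0.1, 0], "twist": [0, 0, 0]},
    {"translation": [0.58, 0.11, -0.01], "twist": [0, 0, 0]},
  ],
)

```text
t: 14.15
ee_pos: [648.3, 326.7, 332.4]
orientation: [-3.126, -0.302, -0.003]
ft_force: [-0.4, 3.7, 3.8]
width: 23.3
```

```bash
python3 - <<'E'
from h import *
s=shot('scene','s2');shot('wrist','w2');shot('top','t2')
w=cv2.imread('pics/w2.png');t=cv2.imread('pics/t2.png')
c=cv2.resize(s['img'][90:240,300:460,::-1],(400,375)); c2=cv2.resize(t[150:300,60:220],(400,375))
cv2.imwrite('pics/v2.png',np.hstack([c,c2]))
E
```

```text
(no output)
```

View pics/v2.png

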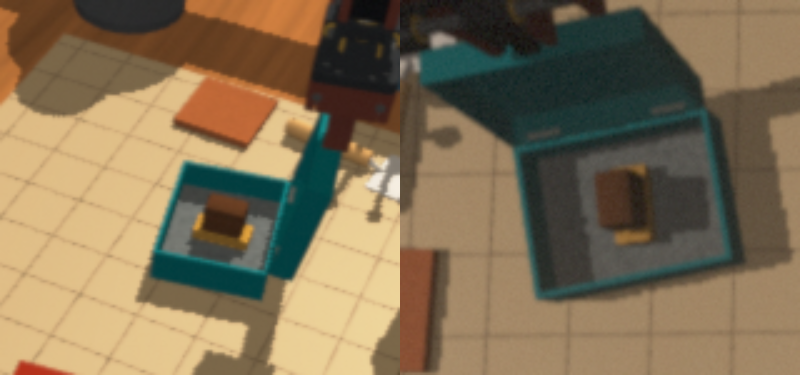

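The lid stands at about 1.75 rad in both views. The stamp stands in the case with its long side nearly along world x, at crop point (625,205). I release, rise, and look.

Request:
send_rows(
  commands=[
    {"translation": [0, 0, 0], "twist": [0, 0, 0]},
    {"translation": [0, 0, 0], "twist": [0, 0, 0]},
    {"translation": [0, 0, 0], "twist": [0, 0, 0]},
    {"translation": [0, 0, 0], "twist": [0, 0, 0]},
    {"translation": [0, 0, 0], "twist": [0, 0, 0]},
    {"translation": [0, 0, 0.1], "twist": [0, 0, 0]},
    {"translation": [0, 0, 0.2], "twist": [0, 0, 0]},
    {"translation": [0, 0, 0.3], "twist": [0, 0, 0]},
    {"translation": [0, 0, 0.4], "twist": [0, 0, 0]},
    {"translation": [0, 0, 0.5], "twist": [0, 0, 0]},
  ],
  grip=-1,
)

```text
t: 15.3
ee_pos: [647.4, 326.4, 383.1]
orientation: [-3.127, -0.302, -0.001]
ft_force: [0.6, -0.4, -0.0]
width: 87.8
```

Request:
send_rows(
  commands=[
    {"translation": [-0.1, -0.02, 0], "twist": [0, 0, 0]},
    {"translation": [-0.2, -0.04, 0], "twist": [0, 0, 0]},
    {"translation": [-0.3, -0.06, 0], "twist": [0, 0, 0]},
    {"translation": [-0.4, -0.08, 0], "twist": [0, 0, 0]},
    {"translation": [-0.5, -0.1, 0], "twist": [0, 0, 0]},
    {"translation": [-0.6, -0.12, 0], "twist": [0, 0, 0]},
    {"translation": [-0.7, -0.14, 0], "twist": [0, 0, 0]},
    {"translation": [-0.8, -0.16, 0], "twist": [0, 0, 0]},
    {"translation": [-0.9, -0.18, 0], "twist": [0, 0, 0]},
    {"translation": [-1.0, -0.2, 0], "twist": [0, 0, 0]},
  ],
)

```text
t: 16.3
ee_pos: [546.5, 306.3, 381.7]
orientation: [-3.127, -0.302, -0.0]
ft_force: [-0.2, 1.1, 0.4]
width: 87.7
```

```bash
python3 - <<'E'
from h import *
w=shot('wrist','w3');t=shot('top','t3');o=ctrl.get_obs();print(o['t'],o['ee_pos'],o['ft_force'])
cv2.imwrite('pics/v3.png',np.hstack([w['img'][:,:,::-1][:,120:560],cv2.resize(t['img'][150:300,60:172,::-1],(358,480))]))
E
```

```text
16.4 [546.12697168 306.22121471 381.70602166] [-0.23807988 -0.87035088 -0.51104236]
```

View pics/v3.png

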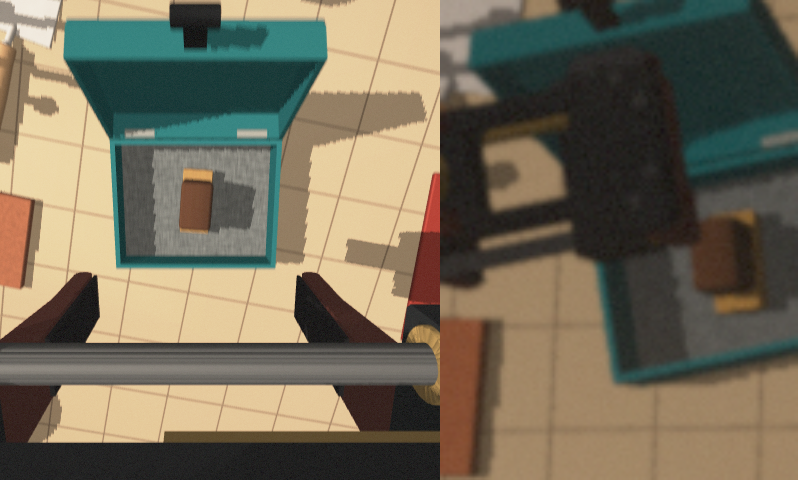

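The wrist view shows the lid resting back at its stop. The stamp's wood top is at about cols 300–333, rows 182–230 of the full image. Next I measure its place, height and yaw.

```bash
python3 - <<'E'
from h import *
w=dict(np.load('pics/w3.npz'));t=dict(np.load('pics/t2.npz'))
def wood(d,roi,vlo,vhi):
    hsv=cv2.cvtColor(d['img'],cv2.COLOR_RGB2HSV);m=cv2.inRange(hsv,(0,80,vlo),(14,255,vhi));z=np.zeros_like(m);x0,y0,x1,y1=roi;z[y0:y1,x0:x1]=m[y0:y1,x0:x1]
    c,_=cv2.findContours(z,cv2.RETR_EXTERNAL,cv2.CHAIN_APPROX_NONE);return max(c,key=cv2.contourArea)
out=[]
for d,roi in((w,(285,160,345,245)),(t,(130,205,165,260))):
    for v in (40,70,90):
        try:c=wood(d,roi,v,200)
        except Exception as e:print(e);continue
        r=cv2.minAreaRect(c);q=np.array([onz(d,p[0],50)[:2] for p in c],np.float32)
        print(v,cv2.boundingRect(c),r[0],'world',cv2.minAreaRect(q))
    out.append(r[0])
hs=cv2.cvtColor(w['img'],cv2.COLOR_RGB2HSV)
print(hs[165:245:4,318].tolist())
big=[cv2.resize(w['img'][150:250,270:360,::-1],(450,500),interpolation=0),cv2.resize(t['img'][205:265,125:167,::-1],(350,500),interpolation=0)]
cv2.imwrite('pics/v4.png',np.hstack(big))
E
```

```text
40 (299, 180, 34, 51) (315.4873352050781, 205.17767333984375) world ((561.727294921875, 309.8102722167969), (40.6085205078125, 25.40646743774414), 7.082247257232666)
70 (299, 180, 33, 51) (314.9898681640625, 205.1421356201172) world ((561.6636352539062, 310.2703552246094), (40.582698822021484, 24.526296615600586), 6.584473609924316)
90 (299, 181, 32, 50) (314.16900634765625, 205.97242736816406) world ((560.950927734375, 310.6393127441406), (39.2585563659668, 23.610158920288086), 6.748392105102539)
40 (138, 217, 23, 25) (148.84837341308594, 229.3319854736328) world ((561.0726928710938, 303.3228759765625), (43.00483703613281, 36.56922912597656), 7.1909098625183105)
70 (138, 217, 14, 23) (144.5, 228.0) world ((563.5927124023438, 310.92431640625), (37.969966888427734, 22.65460777282715), 2.05755352973938)
90 (139, 235, 1, 1) (139.0, 235.0) world ((551.6798095703125, 320.0944519042969), (0.0, 0.0), 0.0)
[[22, 21, 134], [15, 102, 160], [17, 140, 221], [16, 143, 217], [14, 134, 76], [11, 131, 113], [11, 136, 118], [11, 134, 118], [12, 133, 115], [12, 135, 117], [11, 133, 115], [11, 140, 111], [10, 136, 114], [10, 134, 112], [10, 133, 115], [11, 133, 115], [13, 134, 124], [17, 65, 160], [23, 23, 144], [21, 19, 136]]
```

View pics/v4.png

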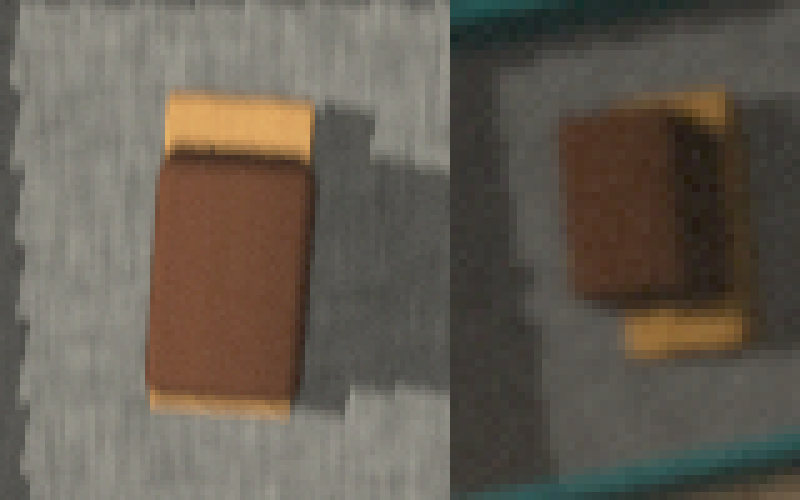

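The wood top measures 40 x 25 mm at z=50 in the wrist view. Both views agree on the centre (561,310), and the yaw is about 7°. I turn by -0.075 rad, partly close to about 62 mm, and go down in two calls.

Request:
send_rows(
  commands=[
    {"translation": [0.03, 0.01, -0.09], "twist": [0, 0, -0.03]},
    {"translation": [0.06, 0.02, -0.18], "twist": [0, 0, -0.06]},
    {"translation": [0.1, 0.03, -0.27], "twist": [0, 0, -0.09]},
    {"translation": [0.14, 0.04, -0.36], "twist": [0, 0, -0.12]},
    {"translation": [0.14, 0.04, -0.45], "twist": [0, 0, -0.15]},
    {"translation": [0.14, 0.04, -0.54], "twist": [0, 0, -0.15]},
    {"translation": [0.14, 0.04, -0.63], "twist": [0, 0, -0.15]},
    {"translation": [0.14, 0.04, -0.72], "twist": [0, 0, -0.15]},
    {"translation": [0.14, 0.04, -0.81], "twist": [0, 0, -0.15]},
    {"translation": [0.14, 0.04, -0.9], "twist": [0, 0, -0.15]},
  ],
  grip=-0.4,
)

```text
t: 17.4
ee_pos: [561.3, 310.4, 291.0]
orientation: [-3.136, -0.185, -0.0]
ft_force: [0.5, 0.0, 0.6]
width: 61.1
```

```bash
python3 - <<'E'
from h import *
w=shot('wrist','w5');o=ctrl.get_obs();print(o['ee_pos'],o['orientation'],o['ft_force'],o['width'])
w0=dict(np.load('pics/w3.npz'))
hsv=cv2.cvtColor(w['img'],cv2.COLOR_RGB2HSV);m=cv2.inRange(hsv,(0,80,60),(14,255,200))
c,_=cv2.findContours(m[:,230:410],cv2.RETR_EXTERNAL,cv2.CHAIN_APPROX_NONE)
for k in sorted(c,key=cv2.contourArea)[-3:]:
    k=k+[230,0];r=cv2.minAreaRect(k);print(r,onz(w,r[0],50),tri([w,w0],[r[0],(315,205.2)]))
E
```

```text
[560.83801227 310.1848458  289.50642817] [ 3.13525718e+00  1.84952007e-01 -3.02964133e-03] [-0.84910305 -0.13402039 -1.14977507] 61.980057374628814
((235.5, 285.0), (26.0, 11.0), 90.0) [537.4347308  356.56433855  50.        ] [592.6876082  321.98480681 204.0799684 ]
((400.5, 290.0), (36.0, 17.0), 90.0) [545.96774899 256.93758523  50.        ] [595.62512684 307.5363017  210.26376545]
((317.0, 249.0), (70.0, 42.0), 90.0) [565.64801886 310.27288659  50.        ] [557.03871558 309.32271606  18.74011179]
```

View pics/w5.png

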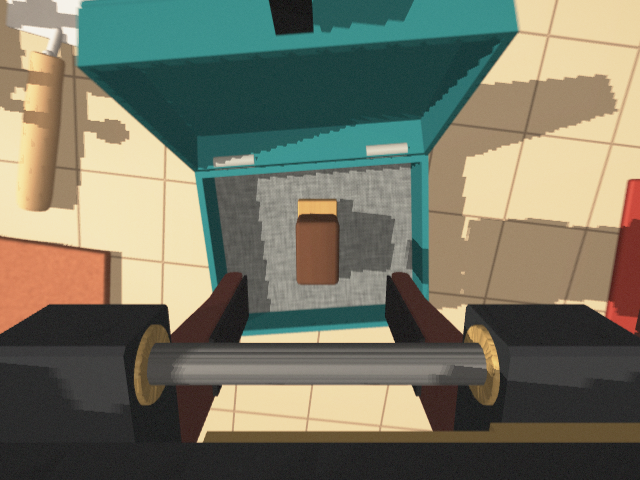

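The wrist view shows the stamp at (317,250), centred between the fingers (cols 248/386) and square to the jaws. I go down and grip.

Request:
send_rows(
  commands=[
    {"translation": [0, 0, -0.1], "twist": [0, 0, 0]},
    {"translation": [0, 0, -0.2], "twist": [0, 0, 0]},
    {"translation": [0, 0, -0.3], "twist": [0, 0, 0]},
    {"translation": [0, 0, -0.4], "twist": [0, 0, 0]},
    {"translation": [0, 0, -0.5], "twist": [0, 0, 0]},
    {"translation": [0, 0, -0.6], "twist": [0, 0, 0]},
    {"translation": [0, 0, -0.7], "twist": [0, 0, 0]},
    {"translation": [0, 0, -0.78], "twist": [0, 0, 0]},
    {"translation": [0, 0, -0.85], "twist": [0, 0, 0]},
    {"translation": [0, 0, -0.9], "twist": [0, 0, 0]},
  ],
)

```text
t: 18.45
ee_pos: [561.3, 310.4, 201.0]
orientation: [3.136, 0.185, -0.001]
ft_force: [-0.5, 0.1, -0.1]
width: 61.6
```

Request:
send_rows(
  commands=[
    {"translation": [0, 0, 0], "twist": [0, 0, 0]},
    {"translation": [0, 0, 0], "twist": [0, 0, 0]},
    {"translation": [0, 0, 0], "twist": [0, 0, 0]},
    {"translation": [0, 0, 0], "twist": [0, 0, 0]},
    {"translation": [0, 0, 0], "twist": [0, 0, 0]},
    {"translation": [0, 0, 0], "twist": [0, 0, 0]},
    {"translation": [0, 0, 0], "twist": [0, 0, 0]},
    {"translation": [0, 0, 0], "twist": [0, 0, 0]},
    {"translation": [0, 0, 0], "twist": [0, 0, 0]},
    {"translation": [0, 0, 0], "twist": [0, 0, 0]},
  ],
  grip=1,
)

```text
t: 19.45
ee_pos: [561.5, 310.4, 202.0]
orientation: [-3.136, -0.185, -0.001]
ft_force: [-1.2, -0.4, 5.4]
width: 26.0
```

Request:
send_rows(
  commands=[
    {"translation": [0, 0, 0.1], "twist": [0, 0, 0]},
    {"translation": [0, 0, 0.2], "twist": [0, 0, 0]},
    {"translation": [0, 0, 0.3], "twist": [0, 0, 0]},
    {"translation": [0, 0, 0.4], "twist": [0, 0, 0]},
    {"translation": [0, 0, 0.5], "twist": [0, 0, 0]},
    {"translation": [0, 0, 0.6], "twist": [0, 0, 0]},
    {"translation": [0, 0, 0.7], "twist": [0, 0, 0]},
    {"translation": [0, 0, 0.8], "twist": [0, 0, 0]},
    {"translation": [0, 0, 0.9], "twist": [0, 0, 0]},
    {"translation": [0, 0, 1.0], "twist": [0, 0, 0]},
  ],
)

```text
t: 20.45
ee_pos: [561.3, 310.4, 302.5]
orientation: [3.136, 0.185, -0.0]
ft_force: [0.1, -0.4, -0.2]
width: 25.9
```

Request:
send_rows(
  commands=[
    {"translation": [0, -0.05, 0], "twist": [0, 0, 0]},
    {"translation": [0, -0.15, 0], "twist": [0, 0, 0]},
    {"translation": [0, -0.25, 0], "twist": [0, 0, 0]},
    {"translation": [0, -0.35, 0], "twist": [0, 0, 0]},
    {"translation": [0, -0.45, 0], "twist": [0, 0, 0]},
    {"translation": [0, -0.56, 0], "twist": [0, 0, 0]},
    {"translation": [0, -0.67, 0], "twist": [0, 0, 0]},
    {"translation": [0, -0.78, 0], "twist": [0, 0, 0]},
    {"translation": [0, -0.89, 0], "twist": [0, 0, 0]},
    {"translation": [0, -1.0, 0], "twist": [0, 0, 0]},
  ],
)

```text
t: 21.45
ee_pos: [561.4, 209.5, 301.7]
orientation: [-3.136, -0.185, -0.0]
ft_force: [0.5, 0.7, -1.0]
width: 25.9
```

Request:
send_rows(
  commands=[
    {"translation": [0, -0.1, 0], "twist": [0, 0, 0]},
    {"translation": [0, -0.2, 0], "twist": [0, 0, 0]},
    {"translation": [0, -0.3, 0], "twist": [0, 0, 0]},
    {"translation": [0, -0.4, 0], "twist": [0, 0, 0]},
    {"translation": [0, -0.5, 0], "twist": [0, 0, 0]},
    {"translation": [0, -0.6, 0], "twist": [0, 0, 0]},
    {"translation": [0, -0.7, 0], "twist": [0, 0, 0]},
    {"translation": [0, -0.8, 0], "twist": [0, 0, 0]},
    {"translation": [0, -0.9, 0], "twist": [0, 0, 0]},
    {"translation": [0, -1.0, 0], "twist": [0, 0, 0]},
  ],
)

```text
t: 22.45
ee_pos: [561.4, 109.6, 301.7]
orientation: [3.136, 0.185, -0.0]
ft_force: [-0.1, 0.3, -1.7]
width: 26.0
```

Request:
send_rows(
  commands=[
    {"translation": [0, -0.11, 0], "twist": [0, 0, 0]},
    {"translation": [0, -0.22, 0], "twist": [0, 0, 0]},
    {"translation": [0, -0.33, 0], "twist": [0, 0, 0]},
    {"translation": [0, -0.44, 0], "twist": [0, 0, 0]},
    {"translation": [0, -0.55, 0], "twist": [0, 0, 0]},
    {"translation": [0, -0.66, 0], "twist": [0, 0, 0]},
    {"translation": [0, -0.77, 0], "twist": [0, 0, 0]},
    {"translation": [0, -0.88, 0], "twist": [0, 0, 0]},
    {"translation": [0, -0.96, 0], "twist": [0, 0, 0]},
    {"translation": [-0.03, -1.0, 0], "twist": [0, 0, 0]},
  ],
)

```text
t: 23.45
ee_pos: [558.5, 9.6, 301.7]
orientation: [3.136, 0.184, 0.001]
ft_force: [0.2, -0.3, -1.6]
width: 25.9
```

```bash
python3 - <<'E'
from h import *
t=shot('scene','s6');w=shot('wrist','w6');o=ctrl.get_obs();print(o['t'],o['ee_pos'],o['ft_force'],o['width'])
cv2.imwrite('pics/v6.png',np.hstack([cv2.resize(t['img'][:,:,::-1],(480,360)),cv2.resize(w['img'][:,160:480,::-1],(240,360))]))
E
```

```text
23.55 [557.94763455   9.93077477 301.55847114] [-1.01723129  0.13215257 -1.9998602 ] 25.85713475859221
```

View pics/v6.png

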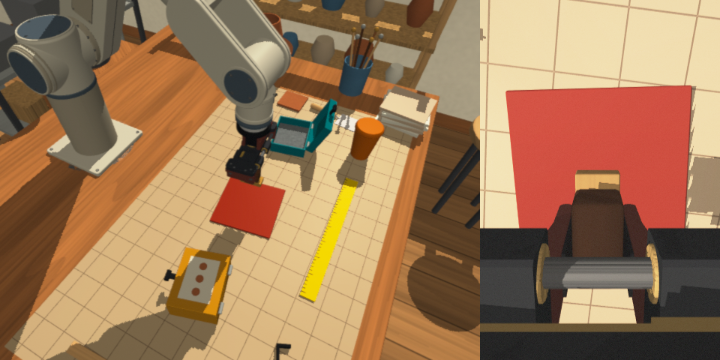

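The stamp is held upright over the board, the teal lid stays open, and the ochre lid is shut. I lower it 5 mm at a time near the end.

Request:
send_rows(
  commands=[
    {"translation": [0, -0.02, -0.12], "twist": [0, 0, 0]},
    {"translation": [0, -0.04, -0.24], "twist": [0, 0, 0]},
    {"translation": [0, -0.05, -0.36], "twist": [0, 0, 0]},
    {"translation": [0, -0.05, -0.48], "twist": [0, 0, 0]},
    {"translation": [0, -0.05, -0.6], "twist": [0, 0, 0]},
    {"translation": [0, -0.05, -0.7], "twist": [0, 0, 0]},
    {"translation": [0, -0.05, -0.8], "twist": [0, 0, 0]},
    {"translation": [0, -0.05, -0.88], "twist": [0, 0, 0]},
    {"translation": [0, -0.05, -0.93], "twist": [0, 0, 0]},
    {"translation": [0, -0.05, -0.96], "twist": [0, 0, 0]},
  ],
)

```text
t: 24.55
ee_pos: [558.3, 5.4, 205.2]
orientation: [-3.136, -0.185, 0.001]
ft_force: [-0.3, 0.2, -1.9]
width: 25.8
```

Request:
send_rows(
  commands=[
    {"translation": [0, 0, -0.01], "twist": [0, 0, 0]},
    {"translation": [0, 0, -0.01], "twist": [0, 0, 0]},
    {"translation": [0, 0, -0.02], "twist": [0, 0, 0]},
    {"translation": [0, 0, -0.02], "twist": [0, 0, 0]},
    {"translation": [0, 0, -0.03], "twist": [0, 0, 0]},
    {"translation": [0, 0, -0.03], "twist": [0, 0, 0]},
    {"translation": [0, 0, -0.04], "twist": [0, 0, 0]},
    {"translation": [0, 0, -0.04], "twist": [0, 0, 0]},
    {"translation": [0, 0, -0.05], "twist": [0, 0, 0]},
    {"translation": [0, 0, -0.05], "twist": [0, 0, 0]},
  ],
)

```text
t: 25.55
ee_pos: [558.3, 5.4, 200.6]
orientation: [-3.136, -0.185, 0.0]
ft_force: [-1.0, -0.3, -2.1]
width: 25.8
```

Request:
send_rows(
  commands=[
    {"translation": [0, 0, -0.005], "twist": [0, 0, 0]},
    {"translation": [0, 0, -0.005], "twist": [0, 0, 0]},
    {"translation": [0, 0, -0.01], "twist": [0, 0, 0]},
    {"translation": [0, 0, -0.01], "twist": [0, 0, 0]},
    {"translation": [0, 0, -0.01], "twist": [0, 0, 0]},
    {"translation": [0, 0, -0.01], "twist": [0, 0, 0]},
    {"translation": [0, 0, -0.01], "twist": [0, 0, 0]},
    {"translation": [0, 0, -0.01], "twist": [0, 0, 0]},
    {"translation": [0, 0, -0.01], "twist": [0, 0, 0]},
    {"translation": [0, 0, -0.01], "twist": [0, 0, 0]},
  ],
)

```text
t: 26.55
ee_pos: [558.3, 5.4, 200.0]
orientation: [-3.136, -0.185, -0.0]
ft_force: [-2.1, 0.3, 6.2]
width: 25.8
```

Contact at 6 N, so the stamp is down. I open to about 62 mm and then rise.

Request:
send_rows(
  commands=[
    {"translation": [0, 0, 0], "twist": [0, 0, 0]},
    {"translation": [0, 0, 0], "twist": [0, 0, 0]},
    {"translation": [0, 0, 0], "twist": [0, 0, 0]},
    {"translation": [0, 0, 0], "twist": [0, 0, 0]},
    {"translation": [0, 0, 0], "twist": [0, 0, 0]},
    {"translation": [0, 0, 0], "twist": [0, 0, 0]},
    {"translation": [0, 0, 0], "twist": [0, 0, 0]},
    {"translation": [0, 0, 0], "twist": [0, 0, 0]},
    {"translation": [0, 0, 0], "twist": [0, 0, 0]},
    {"translation": [0, 0, 0], "twist": [0, 0, 0]},
  ],
  grip=-0.4,
)

```text
t: 27.55
ee_pos: [558.4, 5.4, 199.7]
orientation: [-3.136, -0.185, -0.0]
ft_force: [0.0, 0.6, -0.1]
width: 61.6
```

Request:
send_rows(
  commands=[
    {"translation": [0, 0, 0.05], "twist": [0, 0, 0]},
    {"translation": [0, 0, 0.12], "twist": [0, 0, 0]},
    {"translation": [0, 0, 0.2], "twist": [0, 0, 0]},
    {"translation": [0, 0, 0.3], "twist": [0, 0, 0]},
    {"translation": [0, 0, 0.4], "twist": [0, 0, 0]},
    {"translation": [0, 0, 0.5], "twist": [0, 0, 0]},
    {"translation": [0, 0, 0.6], "twist": [0, 0, 0]},
    {"translation": [0, 0, 0.75], "twist": [0, 0, 0]},
    {"translation": [0, 0, 0.9], "twist": [0, 0, 0]},
    {"translation": [0, 0, 1.0], "twist": [0, 0, 0]},
  ],
)

```text
t: 28.55
ee_pos: [558.6, 5.4, 301.5]
orientation: [3.136, 0.185, 0.003]
ft_force: [-0.5, -0.5, -0.8]
width: 61.6
```

Request:
send_rows(
  commands=[
    {"translation": [-0.1, 0, 0.05], "twist": [0, 0, 0]},
    {"translation": [-0.2, 0, 0.1], "twist": [0, 0, 0]},
    {"translation": [-0.3, 0, 0.15], "twist": [0, 0, 0]},
    {"translation": [-0.4, 0, 0.2], "twist": [0, 0, 0]},
    {"translation": [-0.5, 0, 0.25], "twist": [0, 0, 0]},
    {"translation": [-0.6, 0, 0.3], "twist": [0, 0, 0]},
    {"translation": [-0.7, 0, 0.35], "twist": [0, 0, 0]},
    {"translation": [-0.8, 0, 0.4], "twist": [0, 0, 0]},
    {"translation": [-0.8, 0, 0.4], "twist": [0, 0, 0]},
    {"translation": [-0.8, 0, 0.4], "twist": [0, 0, 0]},
  ],
)

```text
t: 29.55
ee_pos: [478.4, 5.4, 340.0]
orientation: [3.136, 0.185, 0.001]
ft_force: [-0.6, 0.5, -1.2]
width: 61.5
```

```bash
python3 - <<'E'
from h import *
s=shot('scene','s7');w=shot('wrist','w7');o=ctrl.get_obs();print(o['t'],o['ee_pos'],o['ft_force'],o['width'])
hsv=cv2.cvtColor(w['img'],cv2.COLOR_RGB2HSV)
m=cv2.inRange(hsv,(9,60,50),(16,255,150));m[260:]=0
c,_=cv2.findContours(m,cv2.RETR_EXTERNAL,cv2.CHAIN_APPROX_NONE)
for k in sorted(c,key=cv2.contourArea)[-2:]:
    r=cv2.minAreaRect(k);print(r,onz(w,r[0],48))
cv2.imwrite('pics/v7.png',np.hstack([cv2.resize(s['img'][:,:,::-1],(400,300)),cv2.resize(w['img'][:,:,::-1],(400,300))]))
E
```

```text
29.65 [478.71700735   5.44178871 339.68304819] [-0.11177351 -0.30325402  0.62347502] 61.42861690296718
((597.0, 236.0), (46.0, 84.0), 90.0) [ 502.41946196 -195.4381462    48.        ]
((330.4999694824219, 120.49998474121094), (36.99999237060547, 64.99998474121094), 0.0) [558.88660974   5.05209758  48.        ]
```

View pics/v7.png

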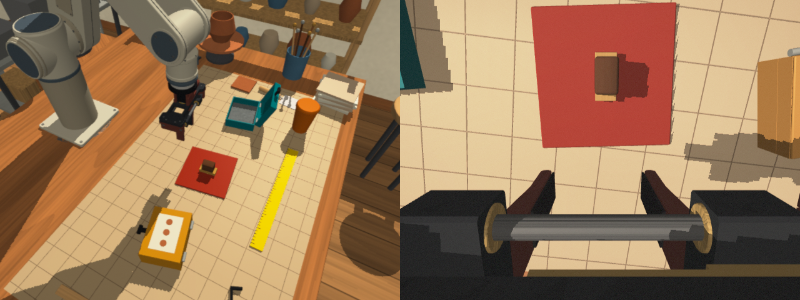

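The stamp stands upright at (559,5), within a few mm of the board's middle. The teal lid is open, the ochre lid is shut, and the gripper is clear. I hand in.

```bash
python3 -c "
from workcell import ctrl
print(ctrl.close_job())"
```

```text
the job is handed in; nothing more can be done
None
```

I opened the teal lid, stood the stamp on the red board and handed the job in at about 30 s; no verdict was reported.

- **Lid:** I pinched the bar and swung the lid along its arc to about 1.75 rad. When I let go it fell back to its stop, and it was still open in the last pictures.
- **Stamp:** I gripped it at 26 mm, lifted it 100 mm, carried it over and lowered it until I felt about 6 N of contact. Then I opened the fingers and moved clear.
- **Last checks:** The stamp stands upright at about (559, 5) mm. The board's middle measured (557, 5) mm. The ochre lid is shut, and the gripper touches nothing (under 1 N).
- **Measurements that disagreed:**
  - The two-view bar height came out at 43 to 49 mm against the stated 44.5 mm, within camera error.
  - One two-view height of the stamp, taken close up, was wrong (19 mm). The colour mask had included the stamp's side face, and the two camera positions were close together. I used the top-face size and the agreement of the two views at z = 50 mm instead.

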